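# Let the press ram off its ratchet and seat a bottle stopper

## Robot

A 6-joint arm with a two-finger parallel gripper is mounted at the origin on a cart in front of the work surface, level with it; the furniture and walls round the work are solid. World frame = base frame: x ahead of the robot, y to its left, z up, the work surface at z = 0. Lengths are in m, angles in rad, forces in N, time in s.
With the tool pointing down it reaches from about 0.275 to 0.875 m from the base axis. Payload 12.5 kg.
Tool frame: the origin (TCP) lies at the very end of the fingers, on their centre line; the grasp point (between the pads) lies 19 mm behind it; z points along the fingers, y is the line along which they close (so a half turn about z gives the same grasp; the last joint's range is limited). The gripper opens to 85 mm and grips with 20 to 120 N. Pads are 22 mm wide; open, the fingers measure 114 mm over their backs; the gripper's body (76 mm by 85 mm) begins 54 mm behind the grasp point. The pads swing forward as they close: fully open they stand 13 mm farther back than shut.
Start: joints at [-0.085, 0.351, 1.652, -0, 1.139, -0.085], TCP at [0.55, 0, 0.204] pointing down, gripper open.
Joint ranges: [-2.75, 2.75], [-0.79, 2.1], [0.01, 2.65], [-1.57, 4.71], [0.07, 3.14], [-2.87, 2.87]. Speed limits (rad/s): [2.22, 2.22, 2.79, 3.14, 3.14, 3.14].

## Interface

Orientations are given as a unit quaternion [x, y, z, w].
In Python, from plant import telemetry, vision, job gives the robot as it stands.
- The arm moves only by the shell command python3 -m handwheel 'ROWS' [OPENING]. ROWS is text: rows parted by semicolons, each of 6 numbers parted by spaces: the shift along the world's x, y, z in mm, then the turn, a rotation vector about the world's x, y, z in rad. In form: dx dy dz rx ry rz; .... A call has exactly 5 rows; each row is the pose to reach, as a shift and turn from the pose commanded when the call began; what a row does not reach only later rows make up. A row lasts 1/12 s, in which the tool goes at most 41.7 mm and 7.16 degrees, less where a joint would pass 70% of its speed; a pose out of reach is approached as far as the arm can. A call with a gripper value outside its range is refused whole. OPENING is the closure, from -1 (fully open) to 1 (shut), set as the call begins (- or left out, the last holds). The fingers move at their own pace and stop on an object; the grip force is fixed at half the most. Time passes only in rows, so rows that repeat a pose let the fingers close, or fill a call up. It gives the time, the measured TCP pose, the force, the opening and the grip force at its end, in the units of the state.
- telemetry.get_state(): the state, without advancing time (a new reading comes with each control period).
- vision.get_image(name): name is "scene" or "side" or "wrist"; returns the picture (420x560x3 uint8, red, green, blue); there is no depth.
- vision.camera_model(name): a dict with "fx", "fy", "cx", "cy" (pixels), "R" (3x3) and "t" (3): a world point X has camera coordinates R X + t. Camera axes: x right, y down, z forward; pixel columns grow to the right and rows downward; lengths in m; the calibration is good to about 2 mm. A picture is of the moment at which its call begins: read the wrist's pose just before it. camera_model takes no time and is no camera call; for the wrist camera it gives the pose at the moment of the call.
- job.job_done(): hands the job in; it is judged then, once.
Trained networks look in the newest picture that a camera, given by its name, has taken for a name from the list of things; names that differ only in an ending like _2 or _b are one class to them, and where a whole thing is asked for, a point or a joint stands for the part that bears it (a point fixed in the world has none). Each returns a list of dicts, best first, with "confidence" (0 to 1); they miss things now and then, are a little off and sometimes report something else, mostly with a low value. They report only what shows in the picture. A call takes as long as a camera call.
- vision.trace(camera, thing): "region" (420x560 bool, what is visible of it).
- vision.pinpoint(camera, thing): "point" ([x, y, z] in m, in the coordinates of the camera as it stood for that picture, good to about 4 mm: a listed point, or the origin of a listed thing).
The state is a dict: "time_s": time; "joint_pos": joint angles; "qd": joint speeds; "joint_torque": joint torques, N m; "ee_pos": TCP position; "orientation": TCP orientation; "contact_force": force on the tool from outside, world axes, zero at the start; "wrist_torque": the same for the moment, N m; "grip_width": opening from 0.0 (shut) to 1.0 (fully open); "grip_force": force on a finger pad.
Only numpy, scipy, OpenCV 4.12 (cv2) and the standard library are available. Lean on these libraries where they do the work, as an engineer would, in place of code of your own. Each camera call takes 0.05 s, during which the arm holds its last target. There are 200 camera calls.

## Task

The ram of the bench press is held up on its ratchet over a bottle whose rubber stopper is only started. Press the pawl's thumb tab fully down to off and leave it there, then lift the lever a little to take the weight so that the pawl springs clear, ease the ram down with the lever without ever letting it drop, and press the stopper fully home without forcing it hard against the glass. Let go with the ram resting on the stopper, and leave the things around the press where they are.

Things in the scene. Friction and masses are not known exactly. Their poses are not given: they have to be found in the camera images.
- press: bench rack press, grey cast iron, fixed to the table: base 145 x 130 mm, head 222 mm high. Origin on the table under the middle of the shaft; x points to the back of the press (its front, with bottle and lever, faces -x), y to its left, z up. It carries shaft, lever, pawl and ram
- shaft (a point): middle of the shaft, which lies along the press's y axis 185 mm above the table; ratchet wheel 74 mm across on its left end (press y = +54 mm), hand lever on its right end (press y = -62 mm)
- ram: the ram, a 36 mm square steel bar of about 1.4 kg with a round pad 38 mm across below; origin in the middle of the pad's underside. It slides upright 24 mm in front of the shaft axis, 24 mm for each radian of the drum; the pad is 105 mm above the table at drum 0, and its top 132 mm above the pad
- drum (a joint): turn of the shaft with ratchet wheel (20 undercut teeth, 0.314 rad each) and lever, rad; grows as lever and ram rise. The lever points to the front, (value - 0.42) rad above the level. The weight of ram and lever turns it down with 0.4 to 0.5 N m; the pawl holds it at the start at about 0.93 or 1.25
- lever_grip (a point): point to grip on the lever: round steel bar 15 mm thick, 125 mm from the shaft axis in the plane y = -62 mm of the press; a black ball 28 mm across ends the lever at 160 mm. With the pawl clear this point sinks with about 4 N; 1 N of push down here is 5 to 6 N at the ram
- pawl_tab (a joint): thumb tab on the pawl's pivot at the left of the press, rad: 0 = on (tab slopes up to the front), 0.75 = pressed fully down (off). It stays where it is left; pressing it takes about 5 N at its end. The pawl hangs on it by a spring
- tab_end (a point): middle of the upper face of the thumb tab's ribbed end (22 x 18 mm), 40 mm in front of the pivot, in the plane y = +54 mm of the press; it sinks about 29 mm when the tab is pressed fully down
- pawl (a joint): turn of the pawl relative to its tab, rad. With the tab on: about -0.05 with the pawl in a tooth. With the tab off: about -0.75 while the load still traps the pawl in its undercut tooth, about -0.33 once it has sprung clear, which it does when the lever is lifted about 0.03 rad (4 mm at the grip)
- bottle: clear glass bottle 44 mm across, fixed in an aluminium nest on a screw pedestal under the ram, with a black rubber stopper (flange 27 mm across, 4 mm thick) in its neck. The point given is where the pedestal enters the press's base, 25 mm above the table. The pedestal is set by eye and its height is not measured: the glass lip is anywhere from 70 to 82 mm above this point
- stopper (a joint): how far the stopper has gone into the neck, m: starts 0 to 0.001 (6 to 5 mm proud), 0.006 = home, its flange down on the glass lip (its top 4 mm above the lip). It slides in stiffly, under about 55 N from the ram; the ram resting by its own weight (about 20 N) does not move it. At home it stops hard
- vial_1: small stoppered glass vial, 22 mm across, 41 tall, standing by the press; origin under its middle
- vial_2: small stoppered glass vial, 22 mm across, 43 tall, standing by the press; origin under its middle
- vial_4: stoppered glass vial, 27 mm across, 51 tall, standing by the press; origin under its middle
- vaccine_carton: small open carton 30 x 54 x 76 mm standing behind the press; origin under its middle
- peel_pack_1: flat sealed syringe pack 48 x 176 x 16 mm lying in front of the press; origin under its middle
- fine_syringe_1: capped thin syringe 18 x 175 x 7 mm lying in front of the press; origin under its middle
- forceps: steel tweezers 15 x 129 x 9 mm lying at the right of the press; origin under its middle
- vaccine_carton_b: small carton 62 x 34 x 34 mm at the left rear of the press; origin under its middle

How it is judged:
On the way, in this order (a step that is already met when the one before it is completed fails the run):
1. the pawl's thumb tab is pressed down to off (value of joint pawl_tab above 0.6 rad), for 0.1 s.
2. the weight is taken and the pawl has sprung clear of the ratchet (value of joint pawl_tab above 0.6 rad and value of joint pawl above -0.5 rad), for 0.1 s.
At the end, for the whole second after the job is handed in: the stopper is home within 1.5 mm, the thumb tab is off (over 0.6 rad) with the pawl clear of the wheel, and the ram stands still, resting on the stopper (all of step 2 and value of joint stopper above 0.0045 m and contact force between ram and bottle above 3 N and velocity of joint drum between -0.1 and 0.1 rad/s); the robot touches nothing.
It fails at once if the ram is let drop (the drum runs back faster than 3 rad/s, about 70 mm/s at the ram) (velocity of joint drum below -3 rad/s).
It fails at once if the stopper is forced (over 180 N between ram and bottle) (contact force between ram and bottle above 180 N).
It fails at once if something beside the press is moved by more than 30 mm (distance of any of vial_1, vial_2, vial_4, vaccine_carton, peel_pack_1, fine_syringe_1, forceps, vaccine_carton_b from where it was at the start of the episode above 0.03 m).
It also fails if it takes over 61 s, if anything falls off the work surface, if the arm or the gripper's body presses on something with over 40 N, if the wrist force passes 120 N, or if a joint passes its speed limit or range.

## Working session

There is one attempt and no reset: what is moved stays moved. The work goes in short steps, Python scripts to look and compute and a shell command to move; the robot and the scene stay as the last step left them, time stands still between calls to the robot, and variables do not carry over. Pictures are saved under pics/ and viewed, at most 13 in all, crops included, and the job is handed in when it is done.

```bash
ls; mkdir -p pics
cat > h.py <<'E'
import numpy as np, cv2
from plant import telemetry, vision, job
def pic(n,f):
    im=vision.get_image(n); cv2.imwrite('pics/'+f,im[:,:,::-1]); return im
def world(n,p,m=None):
    m=m or vision.camera_model(n); return np.array(m['R']).T@(np.array(p)-np.array(m['t']))
def pp(n,thing):
    r=vision.pinpoint(n,thing); return [(np.round(world(n,d['point']),4).tolist(),round(d['confidence'],2)) for d in r[:2]]
def proj(n,X):
    m=vision.camera_model(n); c=np.array(m['R'])@np.array(X)+m['t']; return [m['fx']*c[0]/c[2]+m['cx'],m['fy']*c[1]/c[2]+m['cy']]
E
python3 - <<'E'
from h import *
for n in ['scene','side','wrist']:
    pic(n,n+'0.png')
    for t in ['press','shaft','lever_grip','tab_end','ram','bottle']: print(n,t,pp(n,t))
a=cv2.imread('pics/scene0.png');b=cv2.imread('pics/side0.png')
print(telemetry.get_state())
E
```

```text
pics
scene press [([0.6078, 0.2521, -0.0024], 0.57), ([0.6026, 0.2532, 0.1857], 0.15)]
scene shaft [([0.6053, 0.2531, 0.1848], 0.57)]
scene lever_grip [([0.5674, 0.1575, 0.2736], 0.69), ([0.4069, 0.2409, 0.001], 0.57)]
scene tab_end [([0.515, 0.2603, 0.2468], 0.66)]
scene ram [([0.5847, 0.2424, 0.1353], 0.82)]
scene bottle [([0.583, 0.2395, 0.0276], 0.75)]
side press []
side shaft [([0.6048, 0.2488, 0.1862], 0.84)]
side lever_grip []
side tab_end [([0.5196, 0.2549, 0.2433], 0.48)]
side ram [([0.5853, 0.2379, 0.1297], 0.58)]
side bottle [([0.5849, 0.24, 0.0202], 0.65), ([0.5208, 0.3321, -0.003], 0.59)]
wrist press []
wrist shaft []
wrist lever_grip []
wrist tab_end []
wrist ram []
wrist bottle [([0.5728, 0.1059, -0.0006], 0.21)]
{'time_s': 1.05, 'joint_pos': array([-8.46035180e-02,  3.50693697e-01,  1.65179397e+00, -5.83628804e-06,
        1.13911602e+00, -8.46171559e-02]), 'qd': array([ 0.00034753, -0.0016506 ,  0.0004137 ,  0.00044781, -0.00039755,
       -0.00041322]), 'joint_torque': array([-2.81754565e-04, -5.06039858e+01, -2.91647851e+01, -1.55025564e-04,
        6.06167123e-04, -4.11518261e-05]), 'ee_pos': array([5.49984276e-01, 2.34173523e-05, 2.03595307e-01]), 'orientation': array([ 7.07101096e-01,  7.07112466e-01, -5.58356519e-06, -2.50809919e-06]), 'contact_force': array([ 0.46017574,  0.69445619, -0.78006794]), 'wrist_torque': array([-0.01839909, -0.0072975 ,  0.00052933]), 'grip_force': 0.0, 'grip_width': 1.0000056428078237}
```

View pics/scene0.png

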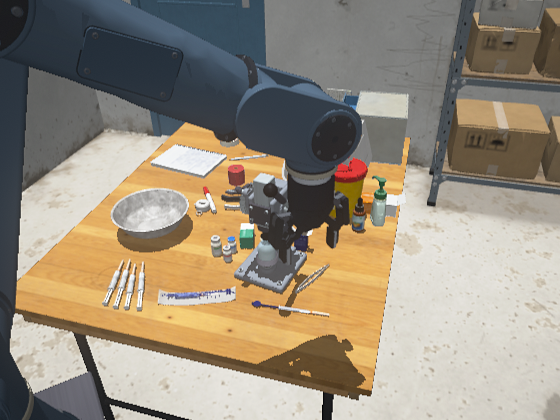

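View pics/side0.png

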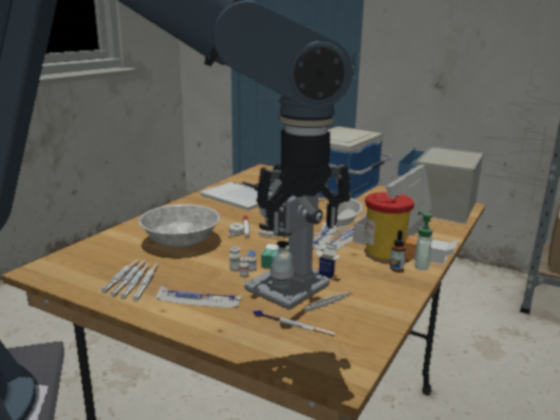

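The scene picture shows the press near pixel (275,230), partly hidden behind the gripper; the lever is hidden. The side picture shows the press at (295,240) with the bottle at (283,262). I'll move the arm aside and measure again.

```bash
python3 -m handwheel '-30 -30 10 0 0 0; -60 -65 20 0 0 0; -90 -100 30 0 0 0; -120 -130 40 0 0 0; -150 -160 50 0 0 0' 1
python3 - <<'E'
from h import *
for k in range(2):
  for n in ['scene','side']:
    im=pic(n,n+'1.png')
    for t in ['press','shaft','lever_grip','tab_end','ram','bottle']: print(n,t,pp(n,t))
a=cv2.imread('pics/scene1.png')[150:330,180:380];b=cv2.imread('pics/side1.png')[170:350,180:380]
cv2.imwrite('pics/c1.png',cv2.resize(np.hstack([a,b]),None,fx=2,fy=2,interpolation=cv2.INTER_CUBIC))
E
```

```text
time_s: 1.47
ee_pos: [0.41, -0.1493, 0.2502]
orientation: [0.707, 0.707, 0.0, 0.0]
contact_force: [0.1, -1.6, 1.0]
grip_width: 0.299
grip_force: 0.0
scene press []
scene shaft [([0.5988, 0.3769, 0.0002], 0.35)]
scene lever_grip []
scene tab_end []
scene ram []
scene bottle []
side press [([0.6056, 0.254, -0.0038], 0.84)]
side shaft [([0.6104, 0.2525, 0.187], 0.88), ([0.6047, 0.2489, -0.0], 0.73)]
side lever_grip [([0.5696, 0.1523, 0.2759], 0.95)]
side tab_end []
side ram [([0.5859, 0.2393, 0.1288], 0.92)]
side bottle [([0.5822, 0.2402, 0.0243], 0.94)]
scene press []
scene shaft []
scene lever_grip [([0.4031, 0.2446, 0.0018], 0.74)]
scene tab_end []
scene ram []
scene bottle []
side press []
side shaft [([0.6087, 0.2517, 0.189], 0.93)]
side lever_grip [([0.5686, 0.1529, 0.2766], 0.86), ([0.5859, 0.2396, 0.1302], 0.48)]
side tab_end [([0.5851, 0.2408, 0.0224], 0.72), ([0.5434, 0.3562, -0.001], 0.46)]
side ram [([0.5864, 0.2404, 0.1271], 0.82)]
side bottle [([0.5839, 0.2385, 0.0251], 0.68)]
```

View pics/c1.png

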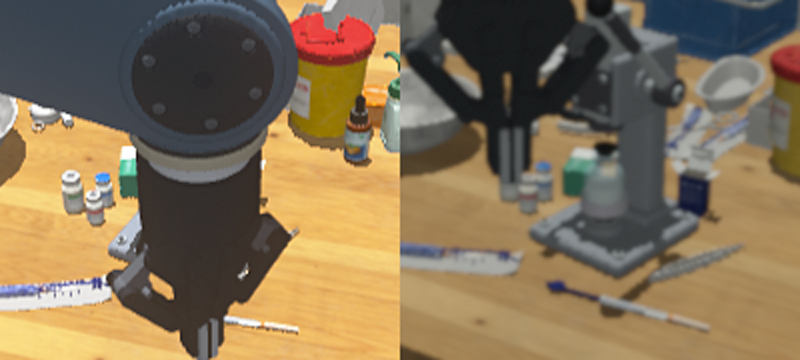

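The arm still covers the press in the scene view (left half). In the side crop the lever's ball is at about (600,5), with the lever running down to the shaft at (672,92). The gripper is now shut, which is what I want for pressing the tab. Next I'll move to the tab side and look with the wrist camera.

```bash
python3 -m handwheel '0 41 20 0 0 0; 0 82 40 0 0 0; 0 123 60 0 0 0; 0 164 80 0 0 0; 0 205 90 0 0 0' 1
python3 -m handwheel '0 41 0 0 0 0; 0 82 0 0 0 0; 0 123 0 0 0 0; 0 160 0 0 0 0; 0 160 0 0 0 0'
python3 - <<'E'
from h import *
for n in ['scene','side','wrist']:
    im=pic(n,n+'2.png')
    m=vision.camera_model(n);print(n,-np.array(m['R']).T@np.array(m['t']))
    for t in ['shaft','lever_grip','tab_end','ram']: print(n,t,pp(n,t))
E
```

```text
time_s: 3.28
ee_pos: [0.4113, 0.0427, 0.3369]
orientation: [0.707, 0.707, 0.001, 0.001]
contact_force: [0.8, -0.2, 0.4]
grip_width: -0.001
grip_force: 0.0
time_s: 3.7
ee_pos: [0.4108, 0.2061, 0.3348]
orientation: [0.706, 0.709, 0.0, -0.001]
contact_force: [0.8, -0.5, -0.8]
grip_width: 0.004
grip_force: 0.0
scene [ 0.18906712 -0.56129058  0.79347222]
scene shaft [([0.603, 0.2538, 0.1858], 0.58)]
scene lever_grip [([0.5671, 0.156, 0.2738], 0.91)]
scene tab_end [([0.5157, 0.2597, 0.2482], 0.54)]
scene ram [([0.5852, 0.2412, 0.135], 0.59)]
side [ 0.30065626 -0.75520742  0.57616587]
side shaft [([0.6056, 0.2522, 0.1877], 0.66), ([0.5704, 0.1538, 0.2757], 0.57)]
side lever_grip [([0.5687, 0.1544, 0.2757], 0.66)]
side tab_end [([0.5205, 0.2559, 0.2433], 0.45)]
side ram [([0.5886, 0.2397, 0.1281], 0.61)]
wrist [0.4110443  0.28600712 0.50557507]
wrist shaft [([0.607, 0.252, 0.185], 0.89)]
wrist lever_grip [([0.5633, 0.1522, 0.2742], 0.64)]
wrist tab_end [([0.5137, 0.2599, 0.2433], 0.74)]
wrist ram [([0.5843, 0.2462, 0.1375], 0.87), ([0.5658, 0.1524, 0.2786], 0.7)]
```

View pics/wrist2.png

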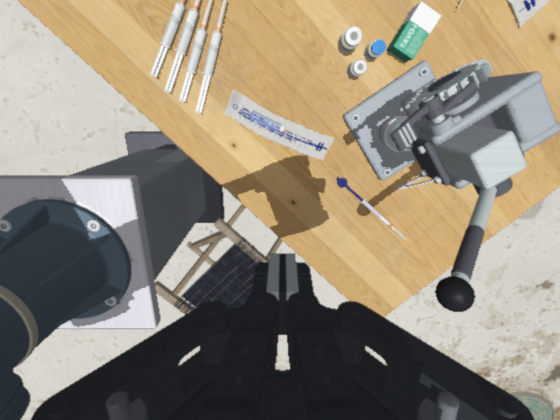

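Run:
```python
from h import *
im=cv2.imread('pics/wrist2.png')
S=np.array([.6055,.2525,.185]);y=np.radians(32.5);R=np.array([[np.cos(y),-np.sin(y),0],[np.sin(y),np.cos(y),0],[0,0,1]])
for nm,p in dict(tab=R@[-.0717,.054,.06]+S,grip=R@[-.0844,-.062,.092]+S,ball=R@[-.108,-.062,.118]+S,wheel=R@[0,.054,0]+S,tabmeas=[.516,.259,.245]).items():
    print(nm,np.round(p,4),np.round(proj('wrist',p)))
    u=proj('wrist',p); cv2.circle(im,(int(u[0]),int(u[1])),2,(0,0,255),-1)
cv2.imwrite('pics/c2.png',cv2.resize(im[40:310,330:560],None,fx=2.2,fy=2.2,interpolation=cv2.INTER_CUBIC))
```

```text
tab [0.516  0.2595 0.245 ] [406. 135.]
grip [0.5676 0.1549 0.277 ] [464. 263.]
ball [0.5477 0.1422 0.303 ] [455. 294.]
wheel [0.5765 0.298  0.185 ] [449.  89.]
tabmeas [0.516 0.259 0.245] [406. 135.]
```

View pics/c2.png

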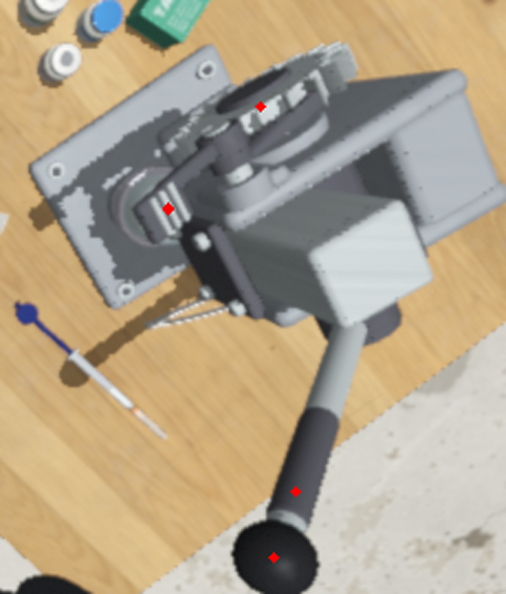

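The crop shows the model fits: the tab's ribbed end is under its dot at (168,209) and the lever ball is at (275,558). The press yaw is about 32.5° and the drum about 1.25. Next I'll move over the tab, turning the gripper so its wide side stays clear of the ram.

```bash
python3 -m handwheel '10 5 0 0 0 0.12; 20 10 0 0 0 0.24; 30 15 0 0 0 0.36; 40 20 0 0 0 0.48; 50 25 0 0 0 0.6' 
python3 -m handwheel '10 5 0 0 0 0.12; 20 10 0 0 0 0.24; 30 15 0 0 0 0.36; 40 20 0 0 0 0.48; 55 28 0 0 0 0.6' 
python3 -m handwheel '0 0 -10 0 0 0; 0 0 -20 0 0 0;  0 0 -30 0 0 0;  0 0 -30 0 0 0;  0 0 -30 0 0 0'
python3 - <<'E'
from h import *
for n in ['wrist','scene']:
    im=pic(n,n+'3.png')
    for t in ['tab_end','shaft']: print(n,t,pp(n,t))
E
```

```text
time_s: 4.87
ee_pos: [0.4619, 0.2265, 0.335]
orientation: [0.464, 0.886, -0.0, -0.0]
contact_force: [-0.4, -0.1, 0.6]
grip_width: 0.003
grip_force: 0.0
time_s: 5.28
ee_pos: [0.5166, 0.2543, 0.3352]
orientation: [0.181, 0.983, -0.0, -0.0]
contact_force: [-0.7, 0.5, -0.3]
grip_width: 0.004
grip_force: 0.0
time_s: 5.7
ee_pos: [0.5158, 0.2539, 0.3045]
orientation: [0.185, 0.983, -0.0, -0.001]
contact_force: [-0.3, 0.1, 0.3]
grip_width: -0.001
grip_force: 0.0
wrist tab_end [([0.5148, 0.2574, 0.2474], 0.86), ([0.5463, 0.3563, 0.0062], 0.47)]
wrist shaft [([0.607, 0.255, 0.1877], 0.65), ([0.5215, 0.334, 0.0018], 0.42)]
scene tab_end [([0.5133, 0.2607, 0.2454], 0.61)]
scene shaft [([0.6031, 0.2514, 0.1843], 0.86)]
```

View pics/wrist3.png

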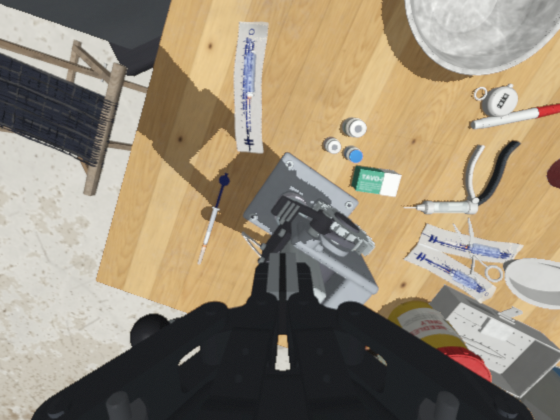

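The wrist view has the shut fingertips at about (283,258), over the press, with the tab end at (285,210) ahead of and below them. The ball is at (150,330), clear of the gripper. Next I'll press the tab down.

```bash
python3 -m handwheel '0 6 -15 0 0 0; 0 6 -30 0 0 0; 0 6 -45 0 0 0; 0 6 -52 0 0 0; 0 6 -55 0 0 0' 
python3 -m handwheel '0 0 -4 0 0 0; 0 0 -8 0 0 0;  0 0 -12 0 0 0;  0 0 -16 0 0 0;  0 0 -20 0 0 0'
```

```text
time_s: 6.42
ee_pos: [0.5161, 0.2601, 0.2492]
orientation: [0.184, 0.983, -0.0, -0.001]
contact_force: [0.7, 0.4, -0.1]
grip_width: 0.0
grip_force: 0.0
time_s: 6.83
ee_pos: [0.5166, 0.2602, 0.23]
orientation: [0.184, 0.983, 0.0, 0.0]
contact_force: [0.4, -0.1, 0.2]
grip_width: -0.002
grip_force: 0.0
```

Run:
```python
from h import *
a=pic('wrist','w4.png')
for t in ['tab_end']: print(pp('wrist',t))
b=pic('scene','s4.png')
for t in ['tab_end']: print(pp('scene',t))
u=np.array(proj('scene',telemetry.get_state()['ee_pos'])).astype(int); print(u)
c=b[u[1]-70:u[1]+70,u[0]-70:u[0]+70]; d=a[150:290,215:355]
cv2.imwrite('pics/c4.png',cv2.resize(np.hstack([c,d]),None,fx=2.8,fy=2.8,interpolation=cv2.INTER_CUBIC)[:,:,::-1])
```

```text
[([0.5137, 0.2573, 0.2458], 0.95), ([0.5457, 0.3578, 0.0025], 0.27)]
[([0.5445, 0.3574, 0.0018], 0.67), ([0.5139, 0.26, 0.2488], 0.49)]
[231 196]
```

View pics/c4.png

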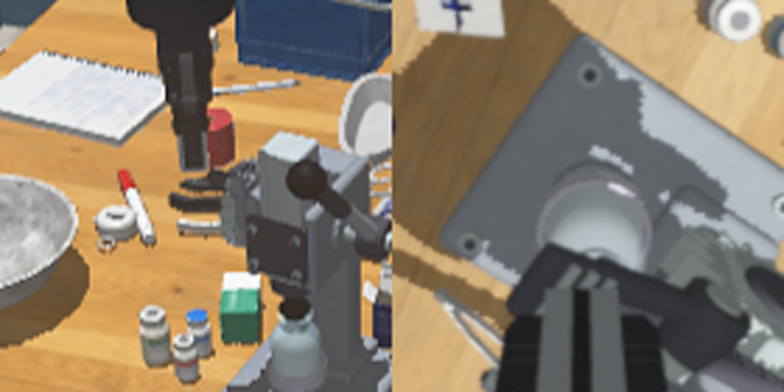

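The left half (scene) shows the fingertip ending at (195,170), about 9 px above where the TCP projects (196,196). The right half (wrist) shows the tab still up, right under the fingers. I'll compare this with the earlier scene picture and the projected points.

Run:
```python
from h import *
for p in ([.516,.2595,.245],[.5166,.2602,.23],[.5166,.2602,.25],[.569,.154,.276]): print(np.round(proj('scene',p),1),np.round(proj('side',p),1),np.round(proj('wrist',p),1))
pic('side','sd4.png')
L=[cv2.imread('pics/scene2.png')[140:260,195:295],cv2.imread('pics/s4.png')[140:260,195:295]]
u=[int(v) for v in proj('side',[.516,.2595,.24])]
L+=[cv2.imread('pics/sd4.png')[u[1]-60:u[1]+60,u[0]-50:u[0]+50]]
print(u)
cv2.imwrite('pics/c5.png',cv2.resize(np.hstack(L),None,fx=2.66,fy=2.66,interpolation=cv2.INTER_CUBIC))
```

```text
[231.  190.3] [247.2 181. ] [279.9 256.4]
[231.6 196.1] [247.5 187.9] [281.4 245.1]
[230.9 188.1] [247.4 178.5] [281.4 261.2]
[276.5 194.4] [287.3 180.3] [143.2 417.3]
[247, 183]
```

View pics/c5.png

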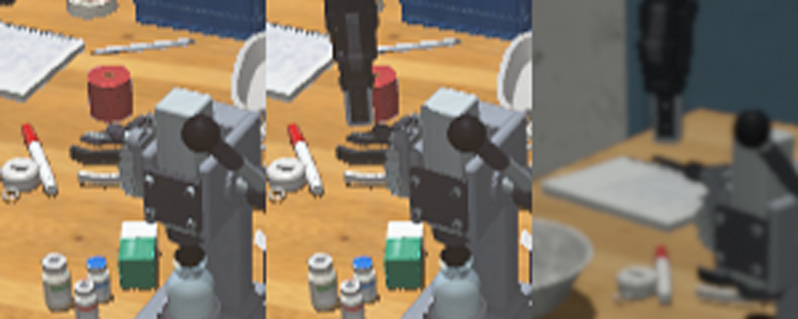

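Scene tip is at about (230,186) and side tip at about (248,175). Both put the fingertips near z = 0.255, just above the tab, while the reported TCP is 0.23. There is also no contact force. So the tips have not reached the tab yet, and I'll keep going down slowly while watching the force.

```bash
python3 -m handwheel '0 0 -3 0 0 0; 0 0 -6 0 0 0;  0 0 -9 0 0 0;  0 0 -12 0 0 0;  0 0 -15 0 0 0'
python3 - <<'E'
from h import *
pic('side','sd5.png');print(pp('side','tab_end'));pic('wrist','w5.png');print(pp('wrist','tab_end'));print(telemetry.get_state()['contact_force'])
E
```

```text
time_s: 7.5
ee_pos: [0.5165, 0.2602, 0.2149]
orientation: [0.184, 0.983, 0.0, 0.0]
contact_force: [-0.7, 0.1, 2.7]
grip_width: -0.002
grip_force: 1.2
[([0.5162, 0.2529, 0.2384], 0.54)]
[([0.5118, 0.2595, 0.2417], 0.97), ([0.5976, 0.3773, -0.0026], 0.34)]
[-0.30823912  0.07896477 -0.2143772 ]
```

```bash
python3 -m handwheel '0 1 5 0 -0.1 0; 0 1 5 0 -0.2 0;  -1 1 0 0 -0.2 0;  -1 1 -4 0 -0.2 0;  -1 1 -8 0 -0.2 0'
python3 -m handwheel '0 0 -3 0 0 0; 0 0 -6 0 0 0;  0 0 -9 0 0 0;  0 0 -11 0 0 0;  0 0 -13 0 0 0'
python3 - <<'E'
from h import *
pic('wrist','w6.png');print(pp('wrist','tab_end'));print(telemetry.get_state()['contact_force'])
E
```

```text
time_s: 8.12
ee_pos: [0.5155, 0.2614, 0.2069]
orientation: [0.183, 0.978, 0.018, 0.097]
contact_force: [-1.7, 1.1, 4.0]
grip_width: -0.001
grip_force: 1.8
time_s: 8.53
ee_pos: [0.5161, 0.2612, 0.1941]
orientation: [0.184, 0.978, 0.019, 0.098]
contact_force: [-0.6, -1.1, 5.3]
grip_width: -0.0
grip_force: 2.7
[([0.5106, 0.2549, 0.2215], 0.67)]
[0.31553216 0.17409984 1.49850678]
```

```bash
python3 -m handwheel '0 0 -1 0 0 0; 0 0 -2 0 0 0;  0 0 -3 0 0 0;  0 0 -4 0 0 0;  0 0 -5 0 0 0'
python3 -m handwheel '0 0 -1 0 0 0; 0 0 -2 0 0 0;  0 0 -2.5 0 0 0;  0 0 -3 0 0 0;  0 0 -3 0 0 0'
python3 - <<'E'
from h import *
a=pic('wrist','w7.png');print(pp('wrist','tab_end'));print(telemetry.get_state()['contact_force'])
b=pic('side','sd7.png');u=[247,185]
cv2.imwrite('pics/c7.png',cv2.resize(np.hstack([b[u[1]-65:u[1]+65,u[0]-65:u[0]+65],a[170:300,215:345]]),None,fx=3,fy=3,interpolation=cv2.INTER_CUBIC)[:,:,::-1])
E
```

```text
time_s: 9.05
ee_pos: [0.5165, 0.2616, 0.1901]
orientation: [0.183, 0.978, 0.019, 0.099]
contact_force: [-0.9, -0.5, 14.6]
grip_width: 0.0
grip_force: 7.4
time_s: 9.47
ee_pos: [0.5169, 0.2618, 0.1897]
orientation: [0.183, 0.978, 0.02, 0.1]
contact_force: [-10.6, -4.9, 30.3]
grip_width: -0.004
grip_force: 16.2
[([0.5081, 0.2598, 0.2132], 0.56)]
[-10.13114882  -4.89804841  30.29521943]
```

View pics/c7.png

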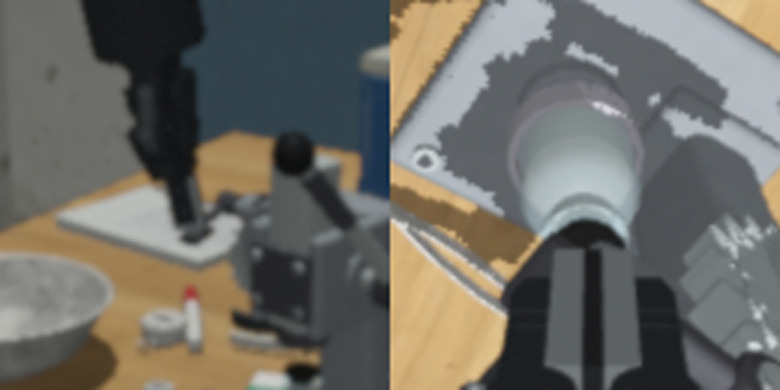

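The tab is pressed fully down: the left half shows the tips on a level tab at (190,237), the network gives tab z = 0.213, and the force rose to 30 N at the stop. The real fingertips sit about 24 mm above the reported TCP with the gripper shut. Now I'll lift off and go over the lever.

```bash
python3 -m handwheel '0 0 30 0 0 0; 0 0 60 0 0 0; 0 0 90 0 0 0; 0 0 120 0 0.1 0; 0 0 150 0 0.2 0'
python3 -m handwheel '10 -15 5 0 0 0.12; 20 -35 10 0 0 0.24; 30 -55 10 0 0 0.36; 40 -75 10 0 0 0.48; 50 -95 10 0 0 0.6' -0.2
python3 -m handwheel '2 -2 0 0 0 0.12; 4 -4 0 0 0 0.24; 6 -5 0 0 0 0.337; 8 -7 0 0 0 0.337; 8 -7 0 0 0 0.337'
python3 - <<'E'
from h import *
a=pic('wrist','w8.png')
for t in ['lever_grip','tab_end','shaft']: print(pp('wrist',t))
b=pic('scene','s8.png');print(pp('scene','tab_end'),pp('scene','lever_grip'))
pic('side','sd8.png');print(pp('side','tab_end'),pp('side','lever_grip'))
p=telemetry.get_state()['ee_pos']
print(proj('scene',p),proj('side',p),proj('wrist',p))
cv2.imwrite('pics/c8.png',cv2.resize(np.hstack([b[90:240,210:340],a[150:300,215:345],cv2.imread('pics/sd8.png')[90:240,220:350,::-1]]),None,fx=2.05,fy=2.05,interpolation=cv2.INTER_CUBIC)[:,:,::-1])
E
```

```text
time_s: 10.03
ee_pos: [0.514, 0.2615, 0.3382]
orientation: [0.183, 0.983, 0.0, -0.002]
contact_force: [0.5, 0.6, -0.7]
grip_width: -0.005
grip_force: 0.0
time_s: 10.45
ee_pos: [0.5657, 0.1652, 0.3456]
orientation: [-0.117, 0.993, 0.0, -0.001]
contact_force: [0.3, -0.2, 0.3]
grip_width: 0.601
grip_force: 0.0
time_s: 10.87
ee_pos: [0.5736, 0.1589, 0.3455]
orientation: [-0.278, 0.961, 0.0, -0.0]
contact_force: [-0.1, 1.3, 0.4]
grip_width: 0.601
grip_force: 0.0
[([0.5665, 0.1555, 0.2779], 0.87)]
[([0.7071, 0.2822, 0.0001], 0.69), ([0.5118, 0.2562, 0.2149], 0.66)]
[([0.6027, 0.2536, 0.1848], 0.7), ([0.706, 0.2882, -0.0028], 0.65)]
[([0.5092, 0.26, 0.2163], 0.58)] [([0.5696, 0.1568, 0.2723], 0.56)]
[([0.5173, 0.2537, 0.2109], 0.49)] [([0.5687, 0.154, 0.2774], 0.87)]
[np.float64(276.5628866414236), np.float64(161.27039405303935)] [np.float64(289.70415002226133), np.float64(142.35659730505816)] [np.float64(280.8850742477255), np.float64(244.14753505506025)]
```

View pics/c8.png

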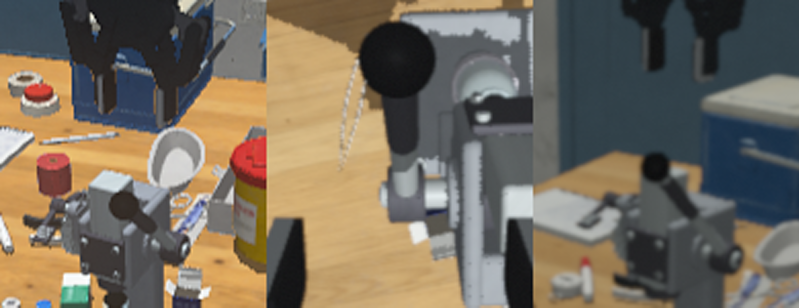

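Left (scene): tab still off; open fingertips at (105,112) and (165,125), midpoint over the lever side. Middle (wrist): the lever bar at about (403,120) is centred between the fingers. The tab reads 0.215. Now I'll descend astride the lever.

```bash
python3 -m handwheel '1 1 -20 0 0 0; 1 1 -40 0 0 0; 1 1 -60 0 0 0; 1 1 -75 0 0 0; 1 1 -85 0 0 0'
python3 -m handwheel '0 0 -8 0 0 0; 0 0 -16 0 0 0; 0 0 -24 0 0 0; 0 0 -30 0 0 0; 0 0 -30 0 0 0'
python3 -m handwheel '0 0 0 0 0 0; 0 0 0 0 0 0; 0 0 0 0 0 0; 0 0 0 0 0 0; 0 0 0 0 0 0' 1
python3 - <<'E'
from h import *
a=pic('wrist','w9.png')
print(pp('wrist','lever_grip'))
b=pic('side','sd9.png');c=pic('scene','s9.png');print(telemetry.get_state()['contact_force'],telemetry.get_state()['grip_width'])
cv2.imwrite('pics/c9.png',cv2.resize(np.hstack([c[120:270,210:340],a[150:300,215:345],b[110:260,220:350]]),None,fx=2.05,fy=2.05,interpolation=cv2.INTER_CUBIC)[:,:,::-1])
E
```

```text
time_s: 11.78
ee_pos: [0.5739, 0.1602, 0.2593]
orientation: [-0.279, 0.96, 0.0, -0.001]
contact_force: [0.6, -0.0, -0.6]
grip_width: 0.604
grip_force: 0.0
time_s: 12.2
ee_pos: [0.5741, 0.1602, 0.23]
orientation: [-0.279, 0.96, 0.0, -0.001]
contact_force: [0.0, -0.2, 0.4]
grip_width: 0.598
grip_force: 0.0
time_s: 12.62
ee_pos: [0.576, 0.1583, 0.2321]
orientation: [-0.279, 0.96, -0.002, 0.001]
contact_force: [7.4, -11.5, 1.7]
grip_width: 0.141
grip_force: 58.7
[([0.5869, 0.2419, 0.1361], 0.37)]
[  5.97349681 -12.43414616   0.27047135] 0.13518674457391325
```

View pics/c9.png

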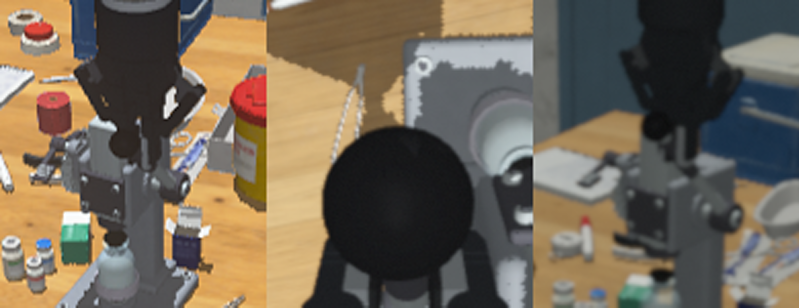

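The fingers are on the bar just behind the ball, which fills the wrist view at (397,205). But a width of 11.5 mm on a 15 mm bar, plus a side force, suggests a shallow grip near the tips. I'll regrip 12 mm lower and recentre.

```bash
python3 -m handwheel '0 0 0 0 0 0; 0 0 0 0 0 0; 1 -2 -4 0 0 0; 1 -2 -8 0 0 0; 1 -2 -12 0 0 0' -0.2
python3 -m handwheel '0 0 0 0 0 0; 0 0 0 0 0 0; 0 0 0 0 0 0; 0 0 0 0 0 0; 0 0 0 0 0 0' 1
```

```text
time_s: 13.23
ee_pos: [0.5753, 0.1583, 0.2185]
orientation: [-0.279, 0.96, 0.0, -0.0]
contact_force: [-1.2, 0.6, -1.2]
grip_width: 0.604
grip_force: 0.0
time_s: 13.65
ee_pos: [0.5756, 0.1581, 0.2193]
orientation: [-0.279, 0.96, -0.0, 0.0]
contact_force: [1.6, -2.7, 0.9]
grip_width: 0.15
grip_force: 58.3
```

```bash
python3 -m handwheel '1 0.6 1 0 0 0; 2 1.3 2.2 0 0 0; 3 2 3.4 0 0 0; 4.2 2.7 4.5 0 0 0; 4.2 2.7 4.5 0 0 0'
python3 - <<'E'
from h import *
b=pic('scene','s10.png');print(pp('scene','ram'),telemetry.get_state()['contact_force']);r=vision.trace('scene','pawl')
print([(round(d['confidence'],2),d['region'].sum(),np.argwhere(d['region']).mean(0).round()) for d in r])
a=pic('side','sd10.png');print(pp('side','ram'))
E
```

```text
time_s: 14.07
ee_pos: [0.5786, 0.1601, 0.2225]
orientation: [-0.28, 0.96, -0.0, -0.002]
contact_force: [-2.1, -7.3, -5.5]
grip_width: 0.146
grip_force: 58.9
[([0.5844, 0.2422, 0.1344], 0.62)] [-1.63128193 -6.94903719 -5.06137981]
[(0.15, np.int64(399), array([200., 261.]))]
[]
```

```bash
python3 -m handwheel '1 0.6 1 0 0 0; 2 1.3 2 0 0 0; 2 1.3 2 0 0 0; 2 1.3 2 0 0 0; 2 1.3 2 0 0 0'
python3 - <<'E'
from h import *
s=telemetry.get_state();p=s['ee_pos'];print(p,s['contact_force'])
S=np.array([.6055,.2525]);f=-np.array([.843,.537]);r=.1125
fw=(p[:2]-S)@f;th=np.arccos(fw/r);print(fw,th)
t0=th
for k in range(1,7):
    print(k,'; '.join('%.1f %.1f %.1f'%tuple(1000*np.array([*(f*r*(np.cos(t)-np.cos(t0))),r*(np.sin(t)-np.sin(t0))])) for t in t0-.03*np.arange(1,6)), round(t0-.15+.42,3));t0-=.15
E
```

```text
time_s: 14.73
ee_pos: [0.5808, 0.1616, 0.2243]
orientation: [-0.28, 0.96, -0.0, -0.002]
contact_force: [0.8, -5.6, -7.1]
grip_width: 0.144
grip_force: 59.4
[0.58079973 0.16163503 0.22433074] [ 0.7627383  -5.61290479 -7.10995525]
0.06961681929766982 0.9035615528441995
1 -2.2 -1.4 -2.1; -4.4 -2.8 -4.3; -6.5 -4.1 -6.6; -8.5 -5.4 -9.0; -10.5 -6.7 -11.4 1.174
2 -1.9 -1.2 -2.5; -3.8 -2.4 -5.1; -5.6 -3.5 -7.7; -7.3 -4.6 -10.4; -8.9 -5.7 -13.1 1.024
3 -1.6 -1.0 -2.8; -3.1 -2.0 -5.7; -4.5 -2.9 -8.6; -5.9 -3.7 -11.5; -7.2 -4.6 -14.6 0.874
4 -1.2 -0.8 -3.1; -2.3 -1.5 -6.2; -3.4 -2.2 -9.3; -4.4 -2.8 -12.5; -5.3 -3.3 -15.7 0.724
5 -0.8 -0.5 -3.2; -1.5 -1.0 -6.5; -2.2 -1.4 -9.8; -2.7 -1.7 -13.1; -3.2 -2.1 -16.4 0.574
6 -0.4 -0.3 -3.3; -0.7 -0.4 -6.7; -0.9 -0.6 -10.1; -1.1 -0.7 -13.4; -1.1 -0.7 -16.8 0.424
```

```bash
python3 -m handwheel '-2.2 -1.4 -2.1 0 0 0; -4.4 -2.8 -4.3 0 0 0; -6.5 -4.1 -6.6 0 0 0; -8.5 -5.4 -9 0 0 0; -10.5 -6.7 -11.4 0 0 0'
python3 - <<'E'
from h import *
pic('scene','s11.png');print(pp('scene','tab_end'),pp('scene','ram'),telemetry.get_state()['contact_force'])
E
```

```text
time_s: 15.15
ee_pos: [0.5716, 0.1553, 0.2147]
orientation: [-0.279, 0.96, -0.0, 0.001]
contact_force: [2.2, -5.0, 0.3]
grip_width: 0.141
grip_force: 58.5
[([0.5106, 0.2588, 0.2184], 0.68), ([0.585, 0.2401, 0.0273], 0.48)] [([0.5852, 0.2403, 0.1362], 0.71)] [ 1.71996735 -4.24705963 -0.77303272]
```

```bash
python3 -m handwheel '-1.9 -1.2 -2.5 0 0 0; -3.8 -2.4 -5.1 0 0 0; -5.6 -3.5 -7.7 0 0 0; -7.3 -4.6 -10.4 0 0 0; -8.9 -5.7 -13.1 0 0 0'
python3 - <<'E'
from h import *
pic('scene','s12.png');print(pp('scene','lever_grip'),pp('scene','ram'),pp('scene','tab_end'),telemetry.get_state()['contact_force'])
E
```

```text
time_s: 15.72
ee_pos: [0.5627, 0.1493, 0.2016]
orientation: [-0.279, 0.96, -0.0, 0.001]
contact_force: [2.8, -5.4, 0.1]
grip_width: 0.145
grip_force: 58.4
[([0.5817, 0.2426, 0.1321], 0.63)] [([0.5847, 0.2414, 0.1306], 0.46)] [([0.511, 0.2579, 0.2162], 0.65), ([0.5867, 0.2413, 0.0255], 0.39)] [ 2.11042392 -5.77651742 -0.21184008]
```

```bash
python3 -m handwheel '-1.6 -1 -2.8 0 0 0; -3.1 -2 -5.7 0 0 0; -4.5 -2.9 -8.6 0 0 0; -5.9 -3.7 -11.5 0 0 0; -7.2 -4.6 -14.6 0 0 0'
python3 -m handwheel '-1.2 -0.8 -3.1 0 0 0; -2.3 -1.5 -6.2 0 0 0; -3.4 -2.2 -9.3 0 0 0; -4.4 -2.8 -12.5 0 0 0; -5.3 -3.3 -15.7 0 0 0'
python3 - <<'E'
from h import *
pic('scene','s13.png');print(pp('scene','ram'),pp('scene','stopper'),pp('scene','tab_end'))
pic('side','sd13.png');print(pp('side','ram'),pp('side','lever_grip'))
s=telemetry.get_state();p=s['ee_pos'];print(p,s['contact_force'],s['wrist_torque'])
S=np.array([.6055,.2525]);f=-np.array([.843,.537]);print((p[:2]-S)@f,(p[:2]-S)@np.array([-.537,.843]))
E
```

```text
time_s: 16.33
ee_pos: [0.5556, 0.1445, 0.1869]
orientation: [-0.279, 0.96, -0.001, 0.001]
contact_force: [2.4, -6.7, 0.9]
grip_width: 0.139
grip_force: 58.4
time_s: 16.75
ee_pos: [0.5504, 0.141, 0.1712]
orientation: [-0.279, 0.96, -0.001, 0.001]
contact_force: [4.2, -8.8, -0.9]
grip_width: 0.144
grip_force: 58.4Traceback (most recent call last):
  File "<stdin>", line 2, in <module>
  File "h.py", line 8, in pp
    r=vision.pinpoint(n,thing); return [(np.round(world(n,d['point']),4).tolist(),round(d['confidence'],2)) for d in r[:2]]
ValueError: it knows: bottle, fine_syringe, forceps, lever_grip, peel_pack, press, ram, shaft, tab_end, vaccine_carton, vial
```

```bash
python3 -m handwheel '-0.6 -1 -3.2 0 0 0; -1 -2 -6.5 0 0 0; -1.5 -2.4 -9.8 0 0 0; -2 -2.7 -13.1 0 0 0; -2.5 -3.1 -16.4 0 0 0'
python3 - <<'E'
from h import *
b=pic('scene','s14.png');print(pp('scene','ram'),pp('scene','tab_end'))
a=pic('side','sd14.png');print(pp('side','ram'),pp('side','lever_grip'))
s=telemetry.get_state();p=s['ee_pos'];print(p,s['contact_force'],s['wrist_torque'])
cv2.imwrite('pics/c14.png',cv2.resize(np.hstack([b[150:290,200:340],a[150:290,225:365]]),None,fx=2.8,fy=2.8,interpolation=cv2.INTER_CUBIC)[:,:,::-1])
E
```

```text
time_s: 17.27
ee_pos: [0.5471, 0.1387, 0.154]
orientation: [-0.279, 0.96, -0.0, -0.0]
contact_force: [0.6, -2.9, -0.7]
grip_width: 0.141
grip_force: 58.4
[([0.5843, 0.2404, 0.119], 0.52), ([0.4005, 0.2429, 0.0005], 0.23)] [([0.5139, 0.2572, 0.2166], 0.49)]
[([0.5885, 0.2407, 0.1129], 0.71)] [([0.539, 0.132, 0.2033], 0.56)]
[0.54706871 0.13876016 0.15426156] [-0.08341907 -4.22066851 -2.79450782] [-0.59675904 -0.14763551  0.38713327]
```

View pics/c14.png

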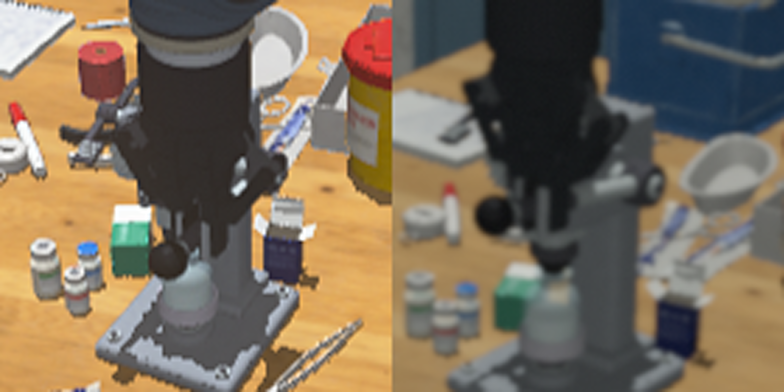

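The lever is almost level with its ball at (167,262) left, and the pad is just above the stopper at (555,250) right. I'll go slower from here and watch the force.

```bash
python3 -m handwheel '-0.2 -0.2 -2.2 0 0 0; -0.4 -0.3 -4.4 0 0 0; -0.5 -0.4 -6.6 0 0 0; -0.6 -0.5 -8.8 0 0 0; -0.7 -0.5 -11 0 0 0'
python3 -m handwheel '0 0 -2 0 0 0; 0 0 -4 0 0 0; 0 0 -6 0 0 0; 0 0 -7 0 0 0; 0 0 -8 0 0 0'
```

```text
time_s: 17.98
ee_pos: [0.5465, 0.1384, 0.1432]
orientation: [-0.279, 0.96, 0.0, -0.0]
contact_force: [-1.7, -4.0, -0.3]
grip_width: 0.146
grip_force: 58.5
time_s: 18.4
ee_pos: [0.5466, 0.1384, 0.1352]
orientation: [-0.279, 0.96, 0.0, 0.0]
contact_force: [-1.3, -3.0, 0.2]
grip_width: 0.143
grip_force: 58.5
```

```bash
python3 -m handwheel '0 0 -1.5 0 0 0; 0.1 0 -3 0 0 0; 0.2 0.1 -4.5 0 0 0; 0.2 0.1 -6 0 0 0; 0.2 0.1 -6 0 0 0'
python3 -m handwheel '0 0 -1.5 0 0 0; 0.1 0.1 -3 0 0 0; 0.2 0.2 -4.5 0 0 0; 0.4 0.2 -6 0 0 0; 0.4 0.2 -6 0 0 0'
python3 - <<'E'
from h import *
pic('scene','s15.png');print(pp('scene','ram'));pic('side','sd15.png');print(pp('side','ram'),pp('side','bottle'));print(telemetry.get_state()['contact_force'])
E
```

```text
time_s: 18.82
ee_pos: [0.547, 0.1386, 0.1301]
orientation: [-0.279, 0.96, 0.0, 0.0]
contact_force: [-4.1, -3.2, 8.5]
grip_width: 0.141
grip_force: 59.7
time_s: 19.23
ee_pos: [0.5479, 0.1392, 0.1244]
orientation: [-0.279, 0.96, 0.0, 0.001]
contact_force: [-2.5, -1.0, 6.8]
grip_width: 0.14
grip_force: 60.6
[([0.5172, 0.3338, -0.0015], 0.54), ([0.5146, 0.2569, 0.2196], 0.43)]
[([0.5869, 0.2394, 0.1042], 0.43)] [([0.5826, 0.2392, 0.0241], 0.69), ([0.5112, 0.3631, 0.0003], 0.66)]
[-2.24187541 -0.42809269  7.99755156]
```

```bash
python3 -m handwheel '0.1 0.1 -1.5 0 0 0; 0.3 0.2 -3 0 0 0; 0.5 0.3 -4.5 0 0 0; 0.7 0.4 -6 0 0 0; 0.7 0.4 -6 0 0 0'
python3 -m handwheel '0.2 0.1 -1.2 0 0 0; 0.4 0.3 -2.4 0 0 0; 0.6 0.4 -3.6 0 0 0; 0.8 0.5 -4.8 0 0 0; 0.8 0.5 -4.8 0 0 0'
```

```text
time_s: 19.9
ee_pos: [0.5487, 0.1397, 0.1185]
orientation: [-0.279, 0.96, 0.0, 0.001]
contact_force: [-1.6, 0.0, 7.5]
grip_width: 0.142
grip_force: 61.2
time_s: 20.32
ee_pos: [0.5494, 0.1403, 0.1137]
orientation: [-0.279, 0.96, 0.0, 0.001]
contact_force: [-3.3, 0.6, 9.6]
grip_width: 0.143
grip_force: 62.0
```

Steady sliding force of 7–10 N. Now smaller steps until it stops hard.

```bash
python3 -m handwheel '0.2 0.1 -1 0 0 0; 0.3 0.2 -2 0 0 0; 0.5 0.3 -3 0 0 0; 0.5 0.3 -3 0 0 0; 0.5 0.3 -3 0 0 0'
```

```text
time_s: 20.73
ee_pos: [0.55, 0.1407, 0.1108]
orientation: [-0.279, 0.96, 0.0, 0.001]
contact_force: [-3.1, 1.1, 9.1]
grip_width: 0.142
grip_force: 62.5
```

```bash
python3 -m handwheel '0.2 0.1 -1 0 0 0; 0.4 0.2 -2 0 0 0; 0.4 0.2 -2 0 0 0; 0.4 0.2 -2 0 0 0; 0.4 0.2 -2 0 0 0'
```

```text
time_s: 21.15
ee_pos: [0.5504, 0.1409, 0.1088]
orientation: [-0.279, 0.96, 0.0, 0.001]
contact_force: [-2.9, 1.1, 7.9]
grip_width: 0.141
grip_force: 62.9
```

```bash
python3 -m handwheel '0.2 0.1 -1 0 0 0; 0.5 0.3 -2 0 0 0; 0.5 0.3 -2 0 0 0; 0.5 0.3 -2 0 0 0; 0.5 0.3 -2 0 0 0'
```

```text
time_s: 21.57
ee_pos: [0.5509, 0.1412, 0.1069]
orientation: [-0.279, 0.96, 0.0, 0.001]
contact_force: [-2.5, 1.0, 10.0]
grip_width: 0.141
grip_force: 63.2
```

```bash
python3 -m handwheel '0.2 0.1 -1 0 0 0; 0.5 0.3 -2 0 0 0; 0.5 0.3 -2 0 0 0; 0.5 0.3 -2 0 0 0; 0.5 0.3 -2 0 0 0'
```

```text
time_s: 21.98
ee_pos: [0.5513, 0.1414, 0.1053]
orientation: [-0.279, 0.96, 0.0, 0.001]
contact_force: [-7.0, 0.5, 15.3]
grip_width: 0.14
grip_force: 64.1
```

```bash
python3 -m handwheel '0.1 0.1 -0.5 0 0 0; 0.2 0.1 -1 0 0 0; 0.2 0.1 -1 0 0 0; 0.2 0.1 -1 0 0 0; 0.2 0.1 -1 0 0 0'
```

```text
time_s: 22.4
ee_pos: [0.5514, 0.1415, 0.1047]
orientation: [-0.279, 0.96, 0.0, 0.001]
contact_force: [-8.7, 0.0, 20.7]
grip_width: 0.145
grip_force: 64.5
```

Hard stop reached: the force doubled to 21 N over the last 3 mm, and travel from first contact is about 5.6 mm at the ram. Next I'll relieve the force, let go and lift clear.

```bash
python3 -m handwheel '-0.2 -0.1 1 0 0 0; -0.4 -0.2 2 0 0 0; -0.5 -0.3 3 0 0 0; -0.5 -0.3 3 0 0 0; -0.5 -0.3 3 0 0 0'
python3 -m handwheel '0 0 0 0 0 0; 0 0 0 0 0 0; 0 0 0 0 0 0; 0 0 0 0 0 0; 0 0 0 0 0 0' -0.2
python3 -m handwheel '0 0 20 0 0 0; 0 0 45 0 0 0; 0 0 80 0 0 0; 0 0 120 0 0 0; 0 0 160 0 0 0'
python3 -m handwheel '-30 -20 0 0 0 0; -60 -40 0 0 0 0; -90 -60 0 0 0 0; -110 -80 0 0 0 0; -110 -80 0 0 0 0'
python3 - <<'E'
from h import *
b=pic('scene','s20.png');print(pp('scene','ram'),pp('scene','tab_end'),pp('scene','lever_grip'))
a=pic('side','sd20.png');print(pp('side','ram'),pp('side','lever_grip'),pp('side','bottle'))
print(telemetry.get_state()['contact_force'])
pic('wrist','w20.png');print(pp('wrist','tab_end'),pp('wrist','lever_grip'),pp('wrist','ram'))
cv2.imwrite('pics/c20.png',cv2.resize(np.hstack([b[150:290,200:340],a[150:290,225:365]]),None,fx=2.8,fy=2.8,interpolation=cv2.INTER_CUBIC)[:,:,::-1])
E
```

```text
time_s: 22.82
ee_pos: [0.5511, 0.1413, 0.1059]
orientation: [-0.279, 0.96, 0.0, 0.001]
contact_force: [1.1, 4.7, 1.7]
grip_width: 0.144
grip_force: 62.5
time_s: 23.23
ee_pos: [0.5502, 0.1403, 0.1054]
orientation: [-0.279, 0.96, 0.0, -0.0]
contact_force: [-0.2, 0.3, 0.1]
grip_width: 0.601
grip_force: 0.0
time_s: 23.65
ee_pos: [0.5497, 0.1403, 0.267]
orientation: [-0.279, 0.96, 0.0, -0.001]
contact_force: [0.7, 0.2, -0.2]
grip_width: 0.602
grip_force: 0.0
time_s: 24.07
ee_pos: [0.4372, 0.0584, 0.2658]
orientation: [-0.279, 0.96, -0.0, -0.0]
contact_force: [0.3, -0.8, 0.8]
grip_width: 0.599
grip_force: 0.0
[([0.5856, 0.2413, 0.1078], 0.71)] [] [([0.5383, 0.1425, 0.1486], 0.88)]
[] [([0.5402, 0.1329, 0.1531], 0.96)] [([0.581, 0.2382, 0.0209], 0.72), ([0.5212, 0.33, -0.0007], 0.63)]
[-0.23090806 -0.3102071  -0.04744535]
[([0.5087, 0.2551, 0.2144], 0.72)] [([0.5404, 0.1334, 0.15], 0.83)] [([0.5865, 0.2406, 0.1089], 0.61)]
```

View pics/c20.png

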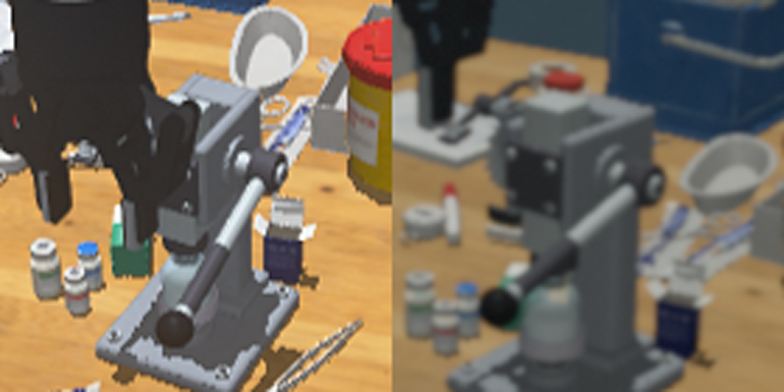

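The lever hangs down with its ball at (175,327) left, the pad rests on the stopper, the tab is still off (z 0.214), the vials stand and the gripper is clear of everything. I'll hand in.

```bash
python3 -c "
from plant import job; print(job.job_done())"
```

```text
the job is handed in; nothing more can be done
None
```

I've handed the job in and the judge gave no verdict: the tab is off, the ram came down under control and rests on the stopper, which reached its hard stop at about 21 N on the lever, and the gripper is clear with nothing around the press visibly moved.

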